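Feel the pin thread, then run the ring gauge onto it

ROBOT

A 6-joint arm with a two-finger parallel gripper is mounted at the origin on the work surface. World frame = base frame: x ahead of the robot, y to its left, z up, the work surface at z = 0. Lengths are in m, angles in rad, forces in N, time in s.
With the tool pointing down it reaches from about 0.275 to 0.725 m from the base axis. Payload 15.9 kg.
Tool frame: the origin (TCP) lies between the finger pads; the fingertips stand 11 mm ahead of it and the grasp point (between the pads) lies 8 mm behind it; z points along the fingers, y is the line along which they close (so a half turn about z gives the same grasp; the last joint's range is limited). The gripper opens to 85 mm and grips with 20 to 120 N. Pads are 22 mm wide; open, the fingers measure 114 mm over their backs; the gripper's body (76 mm by 85 mm) begins 54 mm behind the grasp point. The pads swing forward as they close: fully open they stand 13 mm farther back than shut.
Start: joints at [1.258, 0.213, -0.034, 1.323, 0, 1.571], TCP at [0.154, 0.476, 0.242] pointing down, gripper open.
Joint ranges: [-2.98, 2.98], [-0.74, 1.72], [-1.14, 1.35], [-2.1, 2.04], [-1.57, 1.44], [-3.14, 3.14]. Speed limits (rad/s): [1.89, 1.89, 2.39, 2.57, 3.14, 3.14].

INTERFACE

Orientations are given as a 3x3 rotation matrix whose columns are the frame's x, y, z axes.
In Python, from cell import manip gives the robot as it stands. Calls block until the motion is done:
- manip.goto(position, orientation): joint-space move of the TCP to a pose.
- manip.move_l(position, attitude=None, rate=0.15): straight line of the TCP; attitude=None keeps the orientation; rate is the mean speed in m/s.
- manip.move_j(angles): joint-space move.
- manip.command_gripper(opening, effort=None): finger opening in m; effort is the grip in N (None keeps the last); returns when the fingers have stopped.
- manip.dwell(seconds).
- manip.inverse_kinematics(position, orientation): joint angles nearest the present ones, or None.
- manip.get_obs(): the state.
- manip.read_camera(name): name is "side" or "top" or "wrist"; returns the picture (420x560x3 uint8, red, green, blue); there is no depth.
- manip.camera_info(name): a dict with "K" (3x3 intrinsics, pixels), "R" (3x3) and "t" (3): a world point X has camera coordinates R X + t. Camera axes: x right, y down, z forward; pixel columns grow to the right and rows downward; lengths in m; the calibration is good to about 2 mm. A picture is of the moment at which its call begins: read the wrist's pose just before it. camera_info takes no time and is no camera call; for the wrist camera it gives the pose at the moment of the call.
A pose or a line that the arm cannot do raises manip.PlanningError and nothing moves.
- manip.job_done(): hands the job in; it is judged then, once.
The state is a dict: "time": time; "qpos": joint angles; "qvel": joint speeds; "joint_efforts": joint torques, N m; "position": TCP position; "eef_rot": TCP orientation; "contact_force": force on the tool from outside, world axes, zero at the start; "ft_torque": the same for the moment, N m; "opening": finger opening in m; "grasp_force": force on a finger pad.
Only numpy, scipy, OpenCV 4.12 (cv2) and the standard library are available. Lean on these libraries where they do the work, as an engineer would, in place of code of your own. Each camera call takes 0.05 s, during which the arm holds its last target. There are 200 camera calls.

TASK

Before the pipe pin is gauged, feel its thread for burrs: touch the top of the thread close to the shoulder with the closed fingertips and run them lightly along it, keeping touch, out to the small end. Then push the ring gauge from behind with the fingertips, gently, along its rail onto the pin until the slide is fully home against its stop, and move clear. Grip nothing, and leave the loose things around the stand where they are.

Things in the scene. Friction and masses are not known exactly. Their poses are not given: they have to be found in the camera images.
- stand: Fixed grey stand: base plate 140 (x) by 340 (y) by 15 mm thick. Origin on its underside, below the rail. Its y axis runs level along the rail: a pipe of 80 mm diameter is clamped at the +y end with its threaded pin pointing to -y; the gauge slide stands at the -y end. Pin and ring share one level axis 100 mm above the grating. Tallest part: the vise's studs, 180 mm, 65 mm beyond the shoulder.
- pin: Fixed steel pipe pin, 76 mm long, axes as the stand. Origin on its axis in the plane of the pipe's shoulder (80 mm diameter); the small end is at y = -76 mm. First 13 mm: a groove of 28.5 mm radius. Then 63 mm of thread whose crests taper evenly from 31.4 to 26.2 mm radius. To the finger the crests are one smooth hard cone; force rises 10 to 20 N per mm pressed in.
- thread_big (a point): Point on the crest line along the top of the thread, at its big end: 13 mm from the shoulder, 131.4 mm above the grating. The feeling starts within 12 mm of this point; fingertips 22 mm wide clear the shoulder if centred a few mm further along.
- thread_small (a point): Point on the crest line along the top of the thread, at its small end: 76 mm from the shoulder, 126.2 mm above the grating. The feeling ends within 8 mm of this point.
- gauge (a joint): Gauge slide on its rail, in m: 0 = far end of the rail, growing as it is pushed to the stand's +y; 0.134 = home, the slide against its stop, the ring over the thread with its front face 16 mm from the shoulder. At the start the ring stands 30 to 74 mm clear of the pin's small end. About 4 N of friction; it stays where it is left. Slide and ring weigh about 1.4 kg.
- ring: Chrome ring gauge on the slide (rear half): 104 mm outside, 65 mm bore, 22 mm long in all, axes as the stand. Origin on its axis in the plane of its rear face, which looks to -y, away from the pin; front face at y = +22 mm. It is pushed on the upper part of the rear face, a flat annulus of 32.5 to 52 mm radius. When home, the pin's small end stands 38 mm out of the rear face.
- ring_front: Front half of the same ring (100 mm diameter), facing the pin; not to be gripped or pulled on. Origin on the axis, 11 mm in front of the rear face.
- seal_ring: Loose yellow rubber seal ring lying flat, 88 mm outside, 68 mm inside, 10 mm high; leave alone. Origin under its middle.
- drift: Loose black steel drift mandrel standing upright, 45 mm diameter, 138 mm high with a knob; leave alone. Origin under its middle.
- flashlight: Loose silver flashlight lying down, 147 mm long, 34 mm across its hexagonal head; leave alone. Origin on the shelf under it.
- brush: Loose thread brush lying down; leave alone. Origin on the shelf under it.
- compound_can: Loose can of thread compound, 68 mm diameter, 85 mm high; leave alone. Origin under its middle.
- protector: Loose black thread protector cup standing open end up, 85 mm diameter, 58 mm high; leave alone. Origin under its middle.

How it is judged:
By the outcome, as a careful person would: the job done as asked, in the order asked, and still so for the second after the job is handed in, with the robot touching nothing.
It also fails if it takes over 53 s, if anything falls off the work surface, if the arm or the gripper's body presses on something with over 40 N, if the wrist force passes 120 N, or if a joint passes its speed limit or range.

## Working session

There is one attempt and no reset: what is moved stays moved. The work goes in short steps, each a Python script; the robot and the scene stay as the last script left them, time stands still between calls to the robot, and variables do not carry over. Pictures are saved under pics/ and viewed, at most 10 in all, crops included, and the job is handed in when it is done.

```bash
mkdir -p pics; python3 - <<'E'
from cell import manip
import cv2,numpy as np
for n in("side","top"):
    cv2.imwrite(f"pics/{n}0.png",cv2.resize(manip.read_camera(n)[:,:,::-1],(800,600),interpolation=cv2.INTER_CUBIC))
    c=manip.camera_info(n);print(n,c["K"].tolist(),np.round(c["R"],4).tolist(),np.round(c["t"],4).tolist())
o=manip.get_obs();print(o["time"],o["opening"],o["eef_rot"])
E
```

```text
side [[420.50836841857944, 0.0, 280.5239333259932], [0.0, 420.50836841857944, 207.17996357117912], [0.0, 0.0, 1.0]] [[0.8635, -0.5043, -0.0093], [-0.3758, -0.631, -0.6787], [0.3364, 0.5896, -0.7343]] [-0.5055, 0.2801, 0.7264]
top [[534.8311977185143, 0.0, 279.0977809323811], [0.0, 534.8311977185143, 211.30867096632025], [0.0, 0.0, 1.0]] [[0.0265, -0.9995, -0.0143], [-0.9917, -0.0245, -0.126], [0.1256, 0.0175, -0.9919]] [-0.0306, 0.5507, 1.0684]
0.1 0.08586234228791094 [[-9.51472890e-01  3.07732442e-01 -2.88117589e-04]
 [ 3.07732577e-01  9.51472469e-01 -8.95888526e-04]
 [-1.55800973e-06 -9.41076813e-04 -9.99999557e-01]]
```

View pics/side0.png

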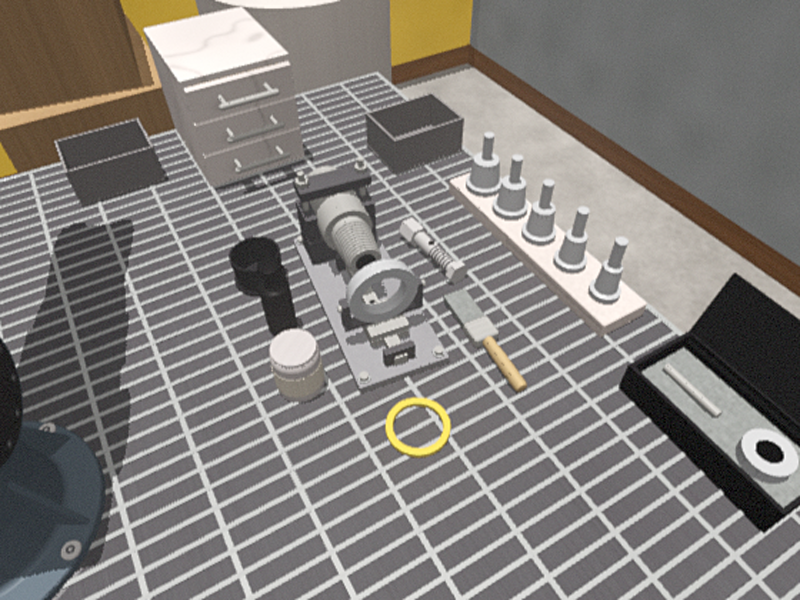

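View pics/top0.png

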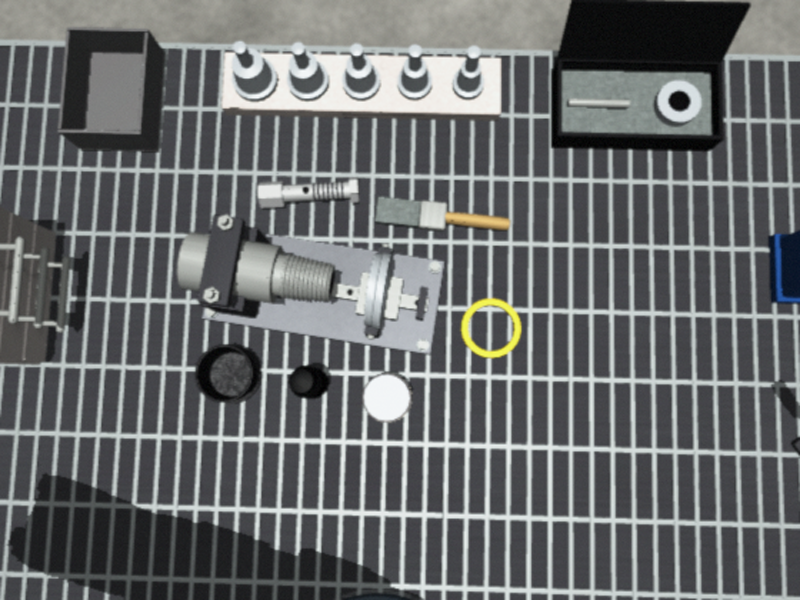

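The side view shows the stand with its pipe end at about (345,210) and the ring at (385,290). The top view shows the pin running from (275,275) to (333,282), the ring at (378,292), and base plate corners at about (443,260) and (430,352). I'll enlarge both.

```bash
python3 - <<'E'
from cell import manip
import cv2,numpy as np
a=manip.read_camera("top");b=manip.read_camera("side")
def crop(im,x,y,w,h,k,n):
    c=cv2.resize(im[y:y+h,x:x+w,::-1],None,fx=k,fy=k,interpolation=cv2.INTER_CUBIC)
    for i in range(0,w,20): cv2.putText(c,str(x+i),(i*k,10),0,.35,(0,0,255)); cv2.line(c,(i*k,12),(i*k,18),(0,0,255))
    for i in range(0,h,20): cv2.putText(c,str(y+i),(0,i*k+4),0,.35,(0,0,255)); cv2.line(c,(26,i*k),(32,i*k),(0,0,255))
    cv2.imwrite(n,c)
crop(a,120,140,200,112,4,"pics/t1.png");crop(b,190,105,140,170,3,"pics/s1.png")
E
```

```text
(no output)
```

View pics/t1.png

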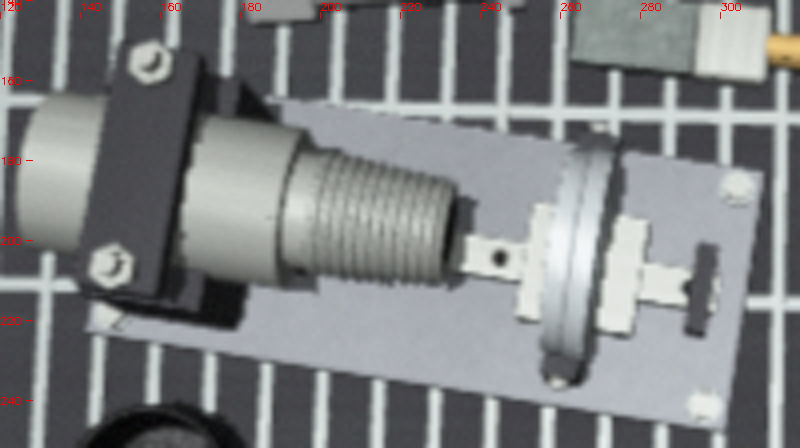

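View pics/s1.png

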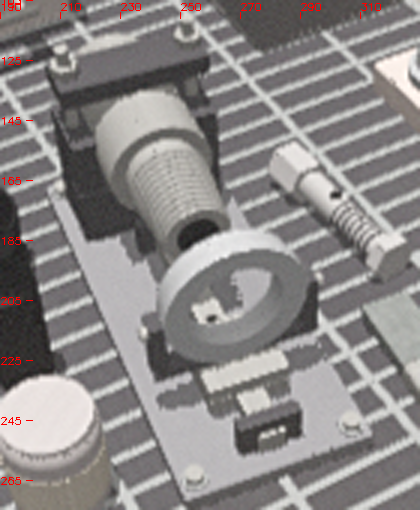

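```bash
cat > h.py <<'E'
from cell import manip
import numpy as np,cv2
from scipy.optimize import least_squares
def proj(n,P,c=None):
    c=c or manip.camera_info(n);q=(c["R"]@np.atleast_2d(P).T).T+c["t"];q=q@c["K"].T;return q[:,:2]/q[:,2:]
def back(n,px,z):
    c=manip.camera_info(n);C=-c["R"].T@c["t"];d=c["R"].T@np.linalg.solve(c["K"],[*px,1]);return C+d*(z-C[2])/d[2]
E
python3 - <<'E'
from h import *
t=lambda x,y:(120+x/4,140+y/4); s=lambda x,y:(190+x/3,105+y/3)
sh=back("top",t(294,210),.1);ti=back("top",t(450,233),.1);ti2=back("side",s(199,236),.1);rg=back("side",s(235,302),.1)
ring=back("top",t(587,256),.13)
pl=[back("top",t(*p),.015) for p in((763,174),(724,430),(88,332))]
print("sh",sh,"tip",ti,ti2,"len",np.linalg.norm(sh-ti));print("ring side",rg,"top",ring)
d=lambda a,b:(np.linalg.norm(a-b),np.degrees(np.arctan2(*(b-a)[[1,0]])))
print(pl,d(pl[1],pl[0]),d(pl[1],pl[2]),d(ti,sh),d(rg,ti))
m=(pl[0]+pl[1])/2;print("plate mid -y",m,d(m,ti))
E
```

```text
sh [0.57591139 0.15046258 0.1       ] tip [0.56642448 0.07381256 0.1       ] [0.57108848 0.07505415 0.1       ] len 0.07723487960433806
ring side [0.56191793 0.00652402 0.1       ] top [0.55255952 0.00552335 0.13      ]
[array([ 0.61462045, -0.08135411,  0.015     ]), array([ 0.47905953, -0.06367091,  0.015     ]), array([0.52192155, 0.27126527, 0.015     ])] (np.float64(0.13670939506821408), np.float64(-7.431967155718903)) (np.float64(0.3376675810089846), np.float64(82.70745389636373)) (np.float64(0.07723487960433806), np.float64(82.94442506084417)) (np.float64(0.0674392864846395), np.float64(86.16842908602617))
plate mid -y [ 0.54683999 -0.07251251  0.015     ] (np.float64(0.1703513396634967), np.float64(82.37670414334768))
```

```bash
cat >> h.py <<'E'
th=np.radians(82.6);u=np.array([np.cos(th),np.sin(th),0]);Z=np.array([0,0,1.]);a=np.arctan2(5.2,63)
tip=np.array([.5667,.0745,0]);sh=tip+.076*u
def rot(a):
    z=-Z*np.cos(a)+u*np.sin(a);x=u*np.cos(a)+Z*np.sin(a);return np.c_[x,np.cross(z,x),z]
def crest(s,h=0):  # TCP so that fingertip is at distance s from shoulder, h above crest
    R=rot(a);p=sh-s*u+Z*(.1314-(s-.013)*np.tan(a))
    return p-R[:,2]*(.011+h)
def F(): return np.array(manip.get_obs()["contact_force"])
E
python3 - <<'E'
from h import *
manip.command_gripper(0.0,20)
manip.goto(crest(.028,.08),rot(a))
o=manip.get_obs();print(o["time"],o["position"],o["contact_force"],o["opening"],o["qpos"])
c=manip.camera_info("wrist");im=manip.read_camera("wrist")[:,:,::-1].copy()
L=[(sh-s*u)+Z*.1 for s in(0,.076)]+[sh-s*u+Z*h for s,h in((.013,.1314),(.076,.1262))]
for p in proj("wrist",np.array(L),c): print(p);cv2.drawMarker(im,tuple(int(v) for v in np.round(p)),(0,0,255),0,8)
cv2.imwrite("pics/w1.png",cv2.resize(im,(800,600),interpolation=cv2.INTER_CUBIC))
E
```

```text
2.9583 [0.57165073 0.11558661 0.22095926] [ 0.16697494  0.03396204 -0.23927149] -0.0003476804185525107 [0.15819091 0.36866772 0.11950772 1.29831085 0.07917041 1.85744328]
[282.33949718 179.01189036]
[282.10938984 267.35448025]
[282.26258118 203.61656429]
[282.06350921 281.19102648]
```

View pics/w1.png

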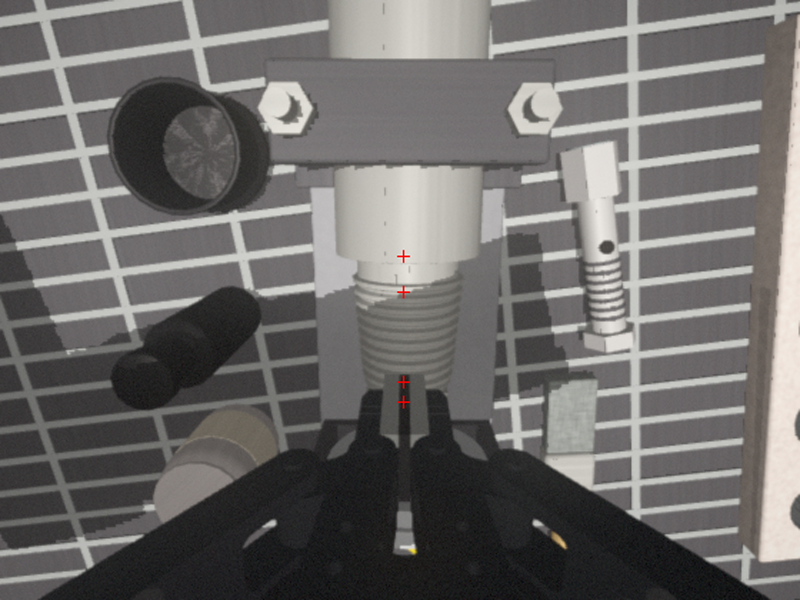

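The picture shows the pipe and thread centred at column about 408, with my axis markers at 403. So the axis lies about 2.5 mm further to +x. I'll shift it and check with an overlay of the model circles.

```bash
cat >> h.py <<'E'
perp=np.array([np.sin(th),-np.cos(th),0]);tip=tip+.0025*perp;sh=tip+.076*u
E
python3 - <<'E'
from h import *
c=manip.camera_info("wrist");im=manip.read_camera("wrist")[:,:,::-1]
im=cv2.resize(im[130:330,180:390],None,fx=3.,fy=3.,interpolation=cv2.INTER_CUBIC)
for s,r in((0,.04),(.013,.0314),(.076,.0262)):
    P=np.array([sh-s*u+Z*.1+r*(perp*np.cos(t)+Z*np.sin(t)) for t in np.linspace(0,np.pi,40)])
    q=(proj("wrist",P,c)-[180,130]+.5)*3;cv2.polylines(im,[np.int32(q)],False,(0,0,255),1)
cv2.imwrite("pics/w2.png",im)
E
```

```text
(no output)
```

View pics/w2.png

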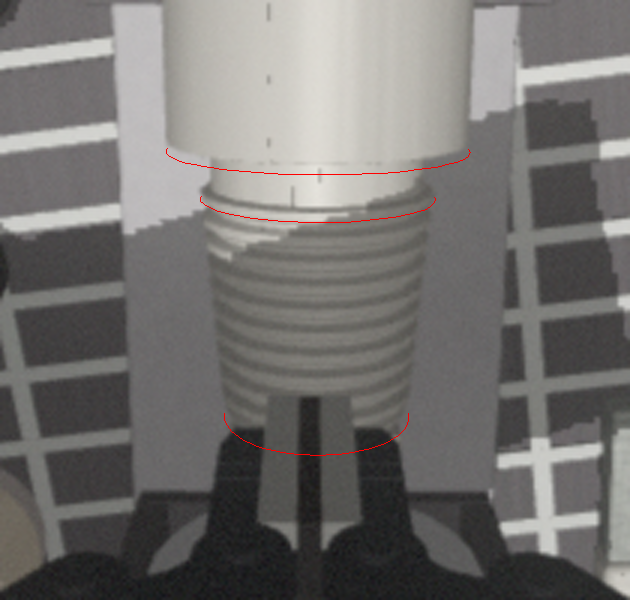

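The overlay matches laterally to about 0.5 mm. The shoulder and first thread sit about 3 mm nearer the pipe than modelled (rows 163 and 207 against 175 and 221), so I'll shift 2 mm along the axis and start feeling.

```bash
cat >> h.py <<'E'
tip=tip+.002*u;sh=tip+.076*u
E
cat > feel.py <<'E'
from h import *
n=-rot(a)[:,2]; s=.0205
manip.move_l(crest(s,.010),rot(a),rate=.12); manip.dwell(.2); b=F()
f=lambda:(F()-b)@n
h=.010
while f()<2.5 and h>-.006:
    h-=.0005 if h<.005 else .001; manip.move_l(crest(s,h),rate=.03)
print("touch",h,f(),manip.get_obs()["time"])
S=np.linspace(s,.077,20); log=[]
if f()>2:
    for k in S[1:]:
        h+=np.clip((f()-4)/15000*.6,-.0003,.0003)
        manip.move_l(crest(k,h),rate=.03); log.append((round(k*1e3),round(h*1e3,2),round(f(),1)))
    print(log,F()-b)
    manip.move_l(crest(.077,h+.045),rate=.12)
print(manip.get_obs()["time"],f())
E
python3 feel.py
```

```text
touch 0.0 3.4554113576844885 7.5
[(23, np.float64(-0.02), np.float64(5.2)), (26, np.float64(0.03), np.float64(5.2)), (29, np.float64(0.08), np.float64(5.7)), (32, np.float64(0.14), np.float64(5.3)), (35, np.float64(0.2), np.float64(4.0)), (38, np.float64(0.2), np.float64(4.7)), (41, np.float64(0.23), np.float64(3.6)), (44, np.float64(0.21), np.float64(4.3)), (47, np.float64(0.23), np.float64(3.8)), (50, np.float64(0.22), np.float64(3.6)), (53, np.float64(0.2), np.float64(4.2)), (56, np.float64(0.21), np.float64(2.9)), (59, np.float64(0.17), np.float64(4.0)), (62, np.float64(0.16), np.float64(3.7)), (65, np.float64(0.15), np.float64(4.6)), (68, np.float64(0.17), np.float64(3.9)), (71, np.float64(0.17), np.float64(3.5)), (74, np.float64(0.15), np.float64(2.8)), (77, np.float64(0.1), np.float64(3.6))] [-1.13720671  0.82690045  3.67580513]
12.775 -0.8866266286798393
```

```bash
cat > push.py <<'E'
from h import *
R=rot(0); P=lambda s,zt:sh-s*u+Z*(zt+.011)
manip.move_l(P(.19,.19),R,rate=.12); manip.move_l(P(.19,.139),rate=.12); manip.dwell(.2); b=F()
f=lambda:-(F()-b)@u
s=.19; log=[]
while s>.040:
    step=.003 if s>.057 else .0007
    s-=step; manip.move_l(P(s,.139),rate=.045 if step>.001 else .02)
    v=f(); log.append((round(s*1e3,1),round(v,1)))
    if v>(14 if s<.06 else 20): break
print(log); o=manip.get_obs();print(o["time"],F()-b,(sh-o["position"])@u)
E
python3 push.py
```

```text
[(187.0, np.float64(-1.8)), (184.0, np.float64(-0.7)), (181.0, np.float64(-0.9)), (178.0, np.float64(-0.1)), (175.0, np.float64(-1.0)), (172.0, np.float64(-0.8)), (169.0, np.float64(-1.3)), (166.0, np.float64(0.1)), (163.0, np.float64(-1.1)), (160.0, np.float64(1.1)), (157.0, np.float64(0.9)), (154.0, np.float64(0.5)), (151.0, np.float64(1.7)), (148.0, np.float64(1.0)), (145.0, np.float64(1.3)), (142.0, np.float64(0.5)), (139.0, np.float64(1.0)), (136.0, np.float64(1.2)), (133.0, np.float64(0.9)), (130.0, np.float64(0.6)), (127.0, np.float64(1.0)), (124.0, np.float64(1.3)), (121.0, np.float64(0.6)), (118.0, np.float64(0.7)), (115.0, np.float64(1.3)), (112.0, np.float64(0.5)), (109.0, np.float64(1.7)), (106.0, np.float64(0.3)), (103.0, np.float64(0.7)), (100.0, np.float64(0.1)), (97.0, np.float64(2.0)), (94.0, np.float64(1.3)), (91.0, np.float64(0.0)), (88.0, np.float64(1.1)), (85.0, np.float64(1.0)), (82.0, np.float64(0.3)), (79.0, np.float64(0.3)), (76.0, np.float64(0.3)), (73.0, np.float64(2.0)), (70.0, np.float64(0.3)), (67.0, np.float64(0.1)), (64.0, np.float64(0.8)), (61.0, np.float64(1.8)), (58.0, np.float64(0.8)), (55.0, np.float64(0.7)), (54.3, np.float64(3.2)), (53.6, np.float64(1.5)), (52.9, np.float64(3.1)), (52.2, np.float64(3.0)), (51.5, np.float64(2.6)), (50.8, np.float64(2.7)), (50.1, np.float64(3.2)), (49.4, np.float64(4.2)), (48.7, np.float64(9.3)), (48.0, np.float64(14.1))]
28.3667 [ -1.97858331 -14.00176289   3.30027596] 0.04925761094895147
```

```bash
python3 - <<'E'
from h import *
P=lambda s,zt:sh-s*u+Z*(zt+.011)
for s in(.0475,.047):
    manip.move_l(P(s,.139),rate=.02);manip.dwell(.15);o=manip.get_obs();print((sh-o["position"])@u,o["contact_force"])
manip.move_l(P(.075,.139),rate=.06);manip.move_l(P(.085,.23),rate=.12);manip.goto([.35,-.25,.30],rot(0))
print(manip.get_obs()["time"],F())
im=manip.read_camera("top")[:,:,::-1];cv2.imwrite("pics/t2.png",cv2.resize(im[130:260,120:320],None,fx=4,fy=4,interpolation=cv2.INTER_CUBIC))
E
```

```text
0.04920924640238801 [ -1.78044535 -17.87315657   3.29719555]
0.04914697509581325 [ -1.98744195 -21.14453287   4.07400104]
32.15 [ 0.45911509  0.22280383 -0.85321683]
```

View pics/t2.png

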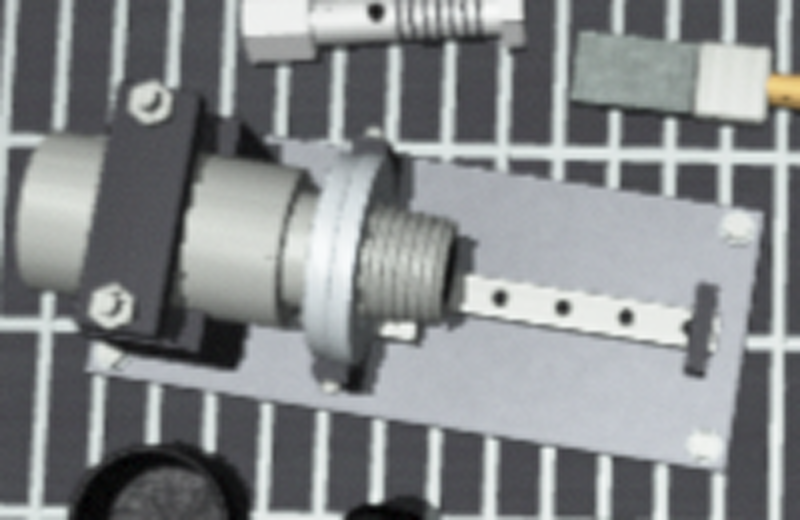

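The ring (about column 350) sits over the thread, with the pin's end standing out to column 455. It held rigidly against its stop at the expected 38 mm, and the arm is clear.

```bash
python3 -c "
from cell import manip
print(manip.job_done())"
```

```text
the job is handed in; nothing more can be done
None
```

The job is handed in, at about 32 s on the robot's clock: I felt the thread from near the shoulder to the small end at about 3–6 N without losing touch, then pushed the ring gauge home against its stop (peak about 21 N) and moved the arm clear.

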